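Walk the die block round to the fence

ROBOT

A 6-joint arm with a two-finger parallel gripper is mounted at the origin on the work surface. World frame = base frame: x ahead of the robot, y to its left, z up, the work surface at z = 0. Lengths are in m, angles in rad, forces in N, time in s.
With the tool pointing down it reaches from about 0.375 to 0.9 m from the base axis. Payload 3.1 kg.
Tool frame: the origin (TCP) lies at the very end of the fingers, on their centre line; the grasp point (between the pads) lies 19 mm behind it; z points along the fingers, y is the line along which they close (so a half turn about z gives the same grasp; the last joint's range is limited). The gripper opens to 87 mm and grips with 3 to 60 N. Pads are 19 mm wide; open, the fingers measure 117 mm over their backs; the gripper's body (75 mm by 190 mm) begins 51 mm behind the grasp point.
Start: joints at [1.083, 0.527, 1.433, -0, 1.181, -0.178], TCP at [0.191, 0.595, 0.223] pointing down, gripper open.
Joint ranges: [-3.08, 3.08], [-0.75, 2.2], [0.22, 2.44], [-1.43, 4.57], [0, 2.65], [-2.85, 2.85]. Speed limits (rad/s): [2.79, 2.79, 3.14, 3.14, 3.14, 3.14].

INTERFACE

Orientations are given as a unit quaternion [x, y, z, w].
In Python, from rig import status, viewer, robot gives the robot as it stands.
- The arm moves only by the tool arm_command, never from a script. Its arguments are lists of equal length, an entry for each row: "delta_rot": the turn, a rotation vector about the tool's x, y, z in degrees, a list of three; "delta_pos": the shift along the tool's x, y, z in m, a list of three; "gripper": the closure, from -1 (fully open) to 1 (shut). In form: {"delta_rot": [[rx, ry, rz], ...], "delta_pos": [[dx, dy, dz], ...], "gripper": [gripper, ...]}. A call has 1 to 12 rows; each row is the pose to reach, as a shift and turn from the pose commanded when the call began, along the tool's axes at that moment; what a row does not reach only later rows make up. A row lasts 1/12 s, in which the tool goes at most 41.7 mm and 7.16 degrees, less where a joint would pass 70% of its speed; a pose out of reach is approached as far as the arm can. A call with a gripper value outside its range is refused whole. The fingers move at their own pace and stop on an object; "grip_force" is the grip in N (left out, the last holds). Time passes only in rows, so rows that repeat a pose let the fingers close. It gives the time, the measured TCP pose, the force, the opening and the grip force at its end, in the units of the state.
- status.get_obs(): the state, without advancing time (a new reading comes with each control period).
- viewer.camera(name): name is "scene" or "top"; returns a dict with "pixels" (480x640x3 uint8, blue, green, red), "fx", "fy", "cx", "cy" (pixels), "k1" (the pictures are not rectified: a ray, as slopes to the right and down, at radius r is drawn at 1 + k1 r^2 times it, then the intrinsics apply), "pose" (4x4, takes a point from camera to world coordinates). Camera axes: x right, y down, z forward; pixel columns grow to the right and rows downward; lengths in m; the calibration is good to about 2 mm. A picture is of the moment at which its call begins. There is no depth.
- robot.hand_in(): hands the job in; it is judged then, once.
The state is a dict: "time": time; "q": joint angles; "joint_velocities": joint speeds; "joint_torque": joint torques, N m; "position": TCP position; "tool_rot": TCP orientation; "ft_force": force on the tool from outside, world axes, zero at the start; "moment": the same for the moment, N m; "grip_width": finger opening in m; "grip_force": force on a finger pad.
Only numpy, scipy, OpenCV 4.12 (cv2) and the standard library are available. Lean on these libraries where they do the work, as an engineer would, in place of code of your own. Each camera call takes 0.05 s, during which the arm holds its last target. There are 200 camera calls.

TASK

The heavy aluminium die block lies askew on the goldsmith's bench. Push it round with the fingertips, without picking it up, until one of its two brass-faced long sides (either will do) lies flat against the steel face of the green fence, with no part of that side hanging past the ends of the fence, and then let go of it. Leave the tin, the loupe and the punch where they stand.

Things in the scene. Friction and masses are not known exactly. Their poses are not given: they have to be found in the camera images.
- die_block: Loose aluminium block, 0.75 to 1 kg, slides with a push of about 3 to 10 N (near a corner it turns some 0.1 rad per 10 mm pushed): 92 mm along its own x, 116 mm along y, 34 mm high. Its two long sides (x = +46 and -46 mm) are faced with brass, its short sides (y = +58 and -58 mm) bare. Dark grooves run along x on its top. The same both ways round. Origin: centre of its underside.
- fence: Fixed green fence, 220 mm long along its own y, 30 mm high, its steel face towards the robot. Origin: middle of the steel face's lower edge, at bench height. The face is the plane x = 0 of its frame; x points into the fence, away from the robot, so the block stands on its -x side. Bar 22 mm thick; low foot with two bolts to 67 mm behind the face.
- tin: Bystander: round steel tin with a brass lid, 74 mm across, 34 mm high, standing on the bench. Origin: centre of its underside.
- loupe: Bystander: black eyepiece loupe, 36 mm across, 30 mm high, standing on the bench. Origin: centre of its underside.
- punch: Bystander: small steel punch standing upright on a 32 mm round foot, 52 mm high. Origin: centre of its underside.
Not all that is in view belongs to the job. Of the things that look like the fence, take the one that is farthest to the robot's left at the start. Of the things that look like the die_block, take the one that is farthest to the robot's left at the start.

How it is judged:
By the outcome, as a careful person would: the job done as asked, in the order asked, and still so for the second after the job is handed in, with the robot touching nothing.
It also fails if it takes over 64 s, if anything falls off the work surface, if the arm or the gripper's body presses on something with over 40 N, if the wrist force passes 120 N, or if a joint passes its speed limit or range.

## Working session

There is one attempt and no reset: what is moved stays moved. The work goes in short steps, Python scripts to look and compute and a tool call to move; the robot and the scene stay as the last step left them, time stands still between calls to the robot, and variables do not carry over. Pictures are saved under pics/ and viewed, at most 10 in all, crops included, and the job is handed in when it is done.

Besides the shell and the picture viewer there is one more tool, called as name(argument=value, ...) on one line, values as JSON. arm_command: Moves the arm, as the interface text tells. Its arguments: {"type":"object","properties":{"delta_rot":{"type":"array","items":{"type":"array","items":{"type":"number"}}},"delta_pos":{"type":"array","items":{"type":"array","items":{"type":"number"}}},"gripper":{"type":"array","items":{"type":"number"}},"grip_force":{"type":"number"}},"required":["delta_rot","delta_pos","gripper"]}

```bash
mkdir -p pics; cat > h.py <<'E'
import numpy as np, cv2
from rig import status, viewer, robot
def cam(n):
    c=viewer.camera(n); c["pixels"]=np.array(c["pixels"]); return c
def ray(c,uv):
    uv=np.atleast_2d(np.float64(uv))
    d=np.c_[(uv[:,0]-c["cx"])/c["fx"],(uv[:,1]-c["cy"])/c["fy"]]
    s=d.copy()
    for _ in range(20): s=d/(1+c["k1"]*(s**2).sum(1,keepdims=True))
    P=np.array(c["pose"]); return P[:3,3],np.c_[s,np.ones(len(s))]@P[:3,:3].T
def onplane(c,uv,z):
    o,d=ray(c,uv); return o+d*((z-o[2])/d[:,2])[:,None]
def proj(c,X):
    P=np.array(c["pose"]); p=(np.atleast_2d(X)-P[:3,3])@P[:3,:3]; s=p[:,:2]/p[:,2:]
    s=s*(1+c["k1"]*(s**2).sum(1,keepdims=True)); return s*[c["fx"],c["fy"]]+[c["cx"],c["cy"]]
E
python3 - <<'E'
from h import *
for n in("top","scene"):
    c=cam(n); cv2.imwrite(f"pics/{n}0.png",c["pixels"]); print(n,np.round(c["pose"],3).tolist(),c["fx"],c["k1"])
o=status.get_obs(); print({k:np.round(v,3).tolist() for k,v in o.items()})
E
```

```text
top [[0.015, -0.992, 0.128, 0.373], [-0.999, -0.02, -0.035, -0.03], [0.037, -0.128, -0.991, 0.989], [0.0, 0.0, 0.0, 1.0]] 433.1554889905236 0.034072600982227357
scene [[0.567, 0.622, -0.539, 1.056], [0.823, -0.443, 0.355, -0.416], [-0.018, -0.645, -0.764, 0.87], [0.0, 0.0, 0.0, 1.0]] 484.37779193890213 -0.028119748676168305
{'time': 0.1, 'q': [1.082, 0.528, 1.434, -0.0, 1.181, -0.179], 'joint_velocities': [-0.001, -0.002, -0.003, -0.002, -0.002, -0.001], 'joint_torque': [-0.001, -44.099, -17.715, 0.063, 0.053, -0.0], 'position': [0.19, 0.595, 0.222], 'tool_rot': [0.154, 0.988, -0.001, -0.0], 'ft_force': [0.246, -0.08, 0.193], 'moment': [-0.021, 0.034, 0.061], 'grip_force': 0.0, 'grip_width': 0.087}
```

View pics/top0.png

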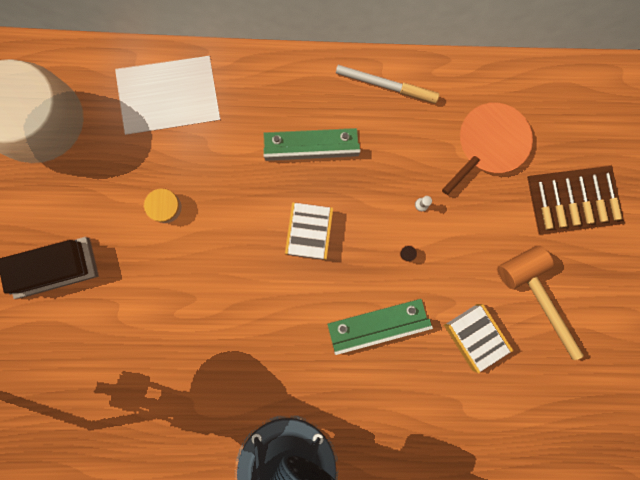

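View pics/scene0.png

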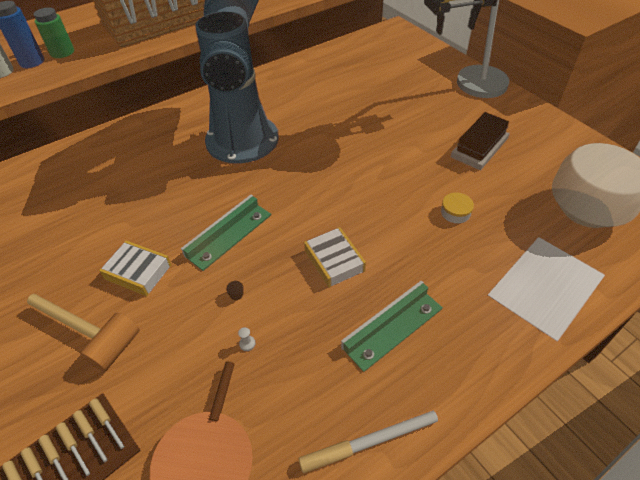

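The top view shows the target block at about (311,231), with its brass sides facing left and right. The target fence is at (312,145), with its steel edge at the bottom. The tin is at (161,205), the punch at (424,204) and the loupe at (408,254). The block needs roughly a quarter turn, so I'll measure next.

```bash
cat >> h.py <<'E'
def block(c,guess,hw=75):
    """top face (white+dark grooves+bright) of block: minAreaRect of the non-orange area"""
    im=c["pixels"]; hsv=cv2.cvtColor(im,cv2.COLOR_BGR2HSV)
    m=((hsv[...,1]<70)&(hsv[...,2]>150)).astype(np.uint8)
    w=np.zeros_like(m); x,y=map(int,guess); w[max(0,y-hw):y+hw,max(0,x-hw):x+hw]=1; m*=w
    m=cv2.morphologyEx(m,cv2.MORPH_CLOSE,np.ones((13,13)))
    n,l,s,ce=cv2.connectedComponentsWithStats(m)
    k=min((i for i in range(1,n) if s[i,4]>300),key=lambda i:np.hypot(*(ce[i]-guess)))
    cs,_=cv2.findContours((l==k).astype(np.uint8),cv2.RETR_EXTERNAL,cv2.CHAIN_APPROX_NONE)
    P=onplane(c,cs[0].reshape(-1,2),0.034)[:,:2]
    (cx,cy),(a,b),t=cv2.minAreaRect(np.float32(P*1000))
    # direction of the long axis (block y)
    ang=np.deg2rad(t)+(np.pi/2 if b>a else 0)
    return np.array([cx,cy])/1000,(a,b),np.rad2deg(ang),k
E
python3 - <<'E'
from h import *
c=cam("top"); print(block(c,np.array([311,231])))
s=cam("scene"); print(block(s,proj(s,[.58,0,.034])[0]), proj(s,[.58,0,.034]))
for cc,n in((c,"t"),(s,"s")):
    hsv=cv2.cvtColor(cc["pixels"],cv2.COLOR_BGR2HSV)
    g=cv2.inRange(hsv,(55,80,30),(90,255,255)); cs,_=cv2.findContours(g,0,2)
    for k in cs:
        if cv2.contourArea(k)>800: print(n,"green",cv2.boxPoints(cv2.minAreaRect(k)).round().tolist())
im=c["pixels"][115:275,235:395]
cv2.imwrite("pics/topz.png",cv2.resize(im,None,fx=3.7,fy=3.7,interpolation=cv2.INTER_CUBIC))
im=s["pixels"][215:375,280:460]
cv2.imwrite("pics/scz.png",cv2.resize(im,None,fx=3.7,fy=3.7,interpolation=cv2.INTER_CUBIC))
for nm,uv,z in(("tin",[161,205],.034),("loupe",[408,254],.03),("punch",[425,201],.052)): print(nm,onplane(c,uv,z).round(3))
E
```

```text
(array([ 0.51208142, -0.03560575]), (79.51160430908203, 116.24446868896484), np.float64(173.42852783203125), 2)
(array([ 0.51004202, -0.03559518]), (79.08087158203125, 115.89423370361328), np.float64(173.5407943725586), 1) [[366.41233131 264.79271111]]
t green [[328.0, 323.0], [421.0, 299.0], [426.0, 318.0], [333.0, 342.0]]
t green [[263.0, 133.0], [357.0, 129.0], [358.0, 149.0], [264.0, 153.0]]
s green [[348.0, 354.0], [428.0, 291.0], [442.0, 309.0], [362.0, 371.0]]
s green [[202.0, 235.0], [254.0, 194.0], [270.0, 215.0], [219.0, 256.0]]
tin [[0.561 0.29  0.034]]
loupe [[ 0.463 -0.259  0.03 ]]
punch [[ 0.58  -0.293  0.052]]
```

View pics/topz.png

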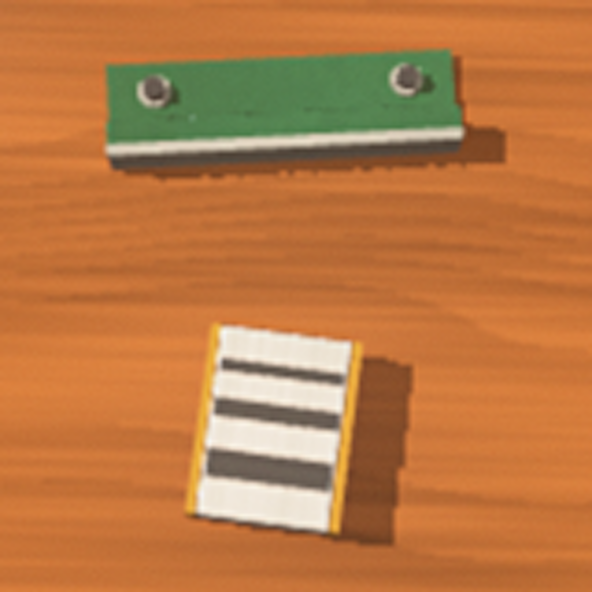

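View pics/scz.png

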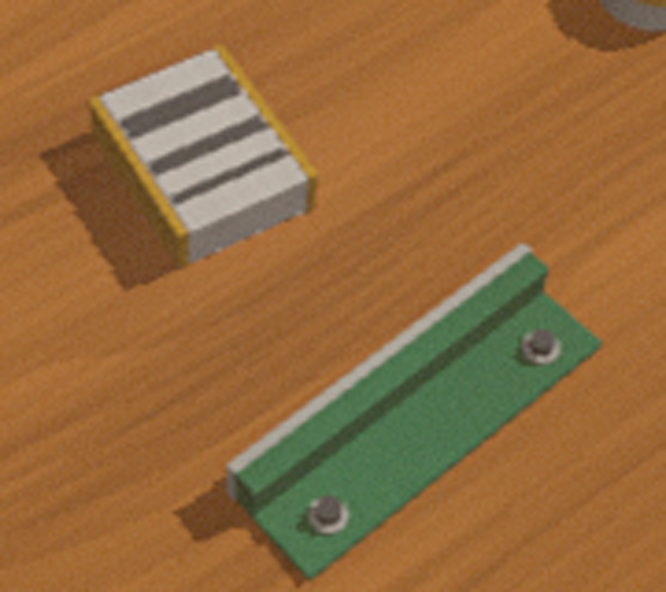

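The crops show the block's top face (brass strips left and right) and the steel top edge of the fence, running in the top view from about (264,157) to (360,152). I'll locate the fence face from those points and start the transit. Rows are along the tool axes at the start of the call.

```bash
cat >> h.py <<'E'
def psi():
    q=status.get_obs()["tool_rot"]; from scipy.spatial.transform import Rotation as R
    y=R.from_quat(q).as_matrix()[:,1]; return np.rad2deg(np.arctan2(y[1],y[0]))
def rel(p0,ps0,targets):
    """targets: (x,y,z,psi) -> tool-frame delta_pos, rz"""
    a=np.deg2rad(ps0); X=np.array([-np.sin(a),np.cos(a),0]);Y=np.array([np.cos(a),np.sin(a),0])
    for t in targets:
        d=np.array(t[:3])-p0; print([round(float(v),4) for v in (d@X,d@Y,-d[2])],"rz",round(ps0-t[3],1))
E
python3 - <<'E'
from h import *
c=cam("top"); s=cam("scene")
# steel strip: low-saturation bright pixels within the fence area -> lower (front) edge fit per column
im=c["pixels"]; hsv=cv2.cvtColor(im,cv2.COLOR_BGR2HSV)
m=(hsv[...,1]<60)&(hsv[...,2]>140)
pts=[]
for u in range(268,357,4):
    r=[v for v in range(145,165) if m[v,u]]
    if r: pts.append((u,max(r)+.5))
P=onplane(c,np.array(pts),.030)[:,:2]
vx,vy,x0,y0=cv2.fitLine(np.float32(P),cv2.DIST_HUBER,0,.01,.01).ravel()
E_=onplane(c,[[263.7,157],[360.3,152.2]],.030); print("ends top",E_.round(4), "angle",np.rad2deg(np.arctan2(vy,vx)),"pt",x0,y0)
es=np.array([[228,466],[527,244]])/3.7+[280,215]
print("ends scene",onplane(s,es,.030).round(4))
print(rel(np.array([.191,.595,.223]),72.3,[(.429,-.026,.11,83.5),(.429,-.026,.012,83.5)]))
E
```

```text
ends top [[ 0.6784  0.0693  0.03  ]
 [ 0.6958 -0.1511  0.03  ]] angle -85.496 pt 0.6841059 0.0015289556
ends scene [[ 0.6954 -0.1488  0.03  ]
 [ 0.6796  0.072   0.03  ]]
[-0.4155, -0.5192, 0.113] rz -11.2
[-0.4155, -0.5192, 0.211] rz -11.2
None
```

arm_command(delta_rot=[[0, 0, -4], [0, 0, -8], [0, 0, -11.2], [0, 0, -11.2], [0, 0, -11.2], [0, 0, -11.2], [0, 0, -11.2], [0, 0, -11.2], [0, 0, -11.2], [0, 0, -11.2], [0, 0, -11.2], [0, 0, -11.2]], delta_pos=[[-0.02, -0.025, 0], [-0.04, -0.05, 0], [-0.06, -0.075, 0.01], [-0.08, -0.1, 0.02], [-0.1, -0.125, 0.03], [-0.12, -0.15, 0.04], [-0.14, -0.175, 0.05], [-0.16, -0.2, 0.06], [-0.18, -0.225, 0.07], [-0.2, -0.25, 0.08], [-0.22, -0.275, 0.09], [-0.24, -0.3, 0.1]], gripper=[-0.25, -0.25, -0.25, -0.25, -0.25, -0.25, -0.25, -0.25, -0.25, -0.25, -0.25, -0.25])

```text
time: 1.3
position: [0.3283, 0.2352, 0.1224]
tool_rot: [0.057, 0.998, 0.0, 0.001]
ft_force: [0.4, 0.3, -1.1]
grip_width: 0.0546
grip_force: 0.0
```

arm_command(delta_rot=[[0, 0, 0], [0, 0, 0], [0, 0, 0], [0, 0, 0], [0, 0, 0], [0, 0, 0], [0, 0, 0], [0, 0, 0], [0, 0, 0], [0, 0, 0], [0, 0, 0], [0, 0, 0]], delta_pos=[[-0.018, -0.036, 0], [-0.036, -0.072, 0], [-0.054, -0.108, 0], [-0.072, -0.144, 0], [-0.09, -0.18, 0], [-0.11, -0.215, 0], [-0.13, -0.249, 0], [-0.13, -0.249, 0.03], [-0.13, -0.249, 0.06], [-0.13, -0.249, 0.09], [-0.13, -0.249, 0.11], [-0.13, -0.249, 0.11]], gripper=[-0.25, -0.25, -0.25, -0.25, -0.25, -0.25, -0.25, -0.25, -0.25, -0.25, -0.25, -0.25])

```text
time: 2.3
position: [0.4268, -0.0257, 0.0096]
tool_rot: [0.058, 0.998, 0.001, -0.003]
ft_force: [-1.1, 0.2, 0.9]
grip_width: 0.0542
grip_force: 0.0
```

```bash
cat > plan.py <<'E'
from h import *
def arc(C,phi,off,side,tool_off,dphi,n,pre):
    """C block centre, phi long-axis angle. Tool rigid at C+tool_off (block-frame: [along u, along v=u rotated -90]).
    COR at C+side vector; rotate by dphi in n rows; pre: approach rows."""
    pass
E
python3 - <<'E'
from h import *
o=status.get_obs(); p=o["position"]; ps=psi()%180; print(p,ps,o["ft_force"],o["grip_width"])
C=np.array([.511,-.0356]); 
R=lambda a:np.array([[np.cos(a),-np.sin(a)],[np.sin(a),np.cos(a)]])
u=lambda d:np.array([np.cos(np.deg2rad(d)),np.sin(np.deg2rad(d))])
cor=C-50e-3*u(83.5); T0=C+.0675*u(173.5)
print("contact TCP",T0,"cor",cor)
tg=[(*T0,.012,83.5)]
for k in range(1,11):
    a=-k*2.0; tg.append((*(cor+R(np.deg2rad(a))@(T0-cor)),.012,83.5+a))
rel(np.r_[.429,-.026,.013],83.5,tg)
E
```

```text
[ 0.42683687 -0.02572931  0.00961022] 83.40126719297264 [-1.09864351  0.1556428   0.85385729] 0.05418286281907083
contact TCP [ 0.4439339  -0.02795878] cor [ 0.50533984 -0.08527859]
[-0.0151, -0.0003, 0.001] rz 0.0
[-0.0168, 0.0021, 0.001] rz 2.0
[-0.0187, 0.0043, 0.001] rz 4.0
[-0.0207, 0.0065, 0.001] rz 6.0
[-0.0227, 0.0087, 0.001] rz 8.0
[-0.0248, 0.0107, 0.001] rz 10.0
[-0.0269, 0.0127, 0.001] rz 12.0
[-0.0292, 0.0146, 0.001] rz 14.0
[-0.0315, 0.0164, 0.001] rz 16.0
[-0.0338, 0.0182, 0.001] rz 18.0
[-0.0362, 0.0198, 0.001] rz 20.0
```

arm_command(delta_rot=[[0, 0, 0], [0, 0, 0], [0, 0, 2], [0, 0, 4], [0, 0, 6], [0, 0, 8], [0, 0, 10], [0, 0, 12], [0, 0, 14], [0, 0, 16], [0, 0, 18], [0, 0, 20]], delta_pos=[[-0.009, 0, 0], [-0.016, 0, 0], [-0.0178, 0.002, 0], [-0.0197, 0.0043, 0], [-0.0217, 0.0065, 0], [-0.0237, 0.0087, 0], [-0.0258, 0.0107, 0], [-0.0279, 0.0127, 0], [-0.0302, 0.0146, 0], [-0.0325, 0.0164, 0], [-0.0348, 0.0182, 0], [-0.0372, 0.02, 0]], gripper=[-0.25, -0.25, -0.25, -0.25, -0.25, -0.25, -0.25, -0.25, -0.25, -0.25, -0.25, -0.25])

```text
time: 3.3
position: [0.4676, -0.0095, 0.0142]
tool_rot: [0.23, 0.973, 0.0, -0.0]
ft_force: [-1.8, 2.9, -2.7]
grip_width: 0.0546
grip_force: 1.4
```

```bash
python3 - <<'E'
from h import *
o=status.get_obs(); print(np.round(o["position"],4),psi()%180,np.round(o["ft_force"],1))
c=cam("top"); s=cam("scene")
g=[.525,-.045,.034]
for x in(c,s):
    try: print(block(x,proj(x,g)[0]))
    except Exception as e: print(e)
cv2.imwrite("pics/s1.png",np.hstack([s["pixels"][200:400,250:480],c["pixels"][110:310,220:420]]))
E
```

```text
[ 0.4676 -0.0095  0.0142] 63.43410316145909 [-1.8  2.9 -2.7]
(array([ 0.69005286, -0.03970892]), (9.417817115783691, 216.92185974121094), np.float64(94.48973751068115), 1)
(array([ 0.5326991 , -0.03970951]), (79.62834167480469, 113.29515075683594), np.float64(155.85932159423828), 3)
```

View pics/s1.png

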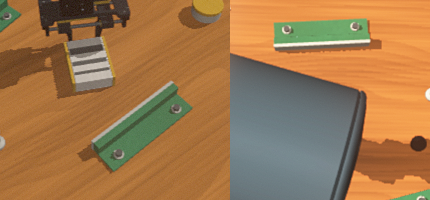

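The left half (scene view) shows the block turning with the fingers flat at its near end, centre about (0.532,-0.039) and long axis at 156°. The top view is blocked by the arm. I'll continue turning.

arm_command(delta_rot=[[0, 0, 2], [0, 0, 4], [0, 0, 6], [0, 0, 8], [0, 0, 10], [0, 0, 12], [0, 0, 14], [0, 0, 16], [0, 0, 18], [0, 0, 20], [0, 0, 22], [0, 0, 24]], delta_pos=[[-0.0016, 0.0023, 0], [-0.0033, 0.0046, 0], [-0.005, 0.0068, 0], [-0.0069, 0.009, 0], [-0.0088, 0.011, 0], [-0.0108, 0.013, 0], [-0.0129, 0.015, 0], [-0.015, 0.0169, 0], [-0.0172, 0.0187, 0], [-0.0195, 0.0204, 0], [-0.0218, 0.022, 0], [-0.0241, 0.0236, 0]], gripper=[-0.25, -0.25, -0.25, -0.25, -0.25, -0.25, -0.25, -0.25, -0.25, -0.25, -0.25, -0.25])

```text
time: 4.4
position: [0.498, 0.0015, 0.0139]
tool_rot: [0.427, 0.904, -0.0, -0.002]
ft_force: [-3.6, 5.1, 2.4]
grip_width: 0.0544
grip_force: 3.0
```

```bash
python3 - <<'E'
from h import *
o=status.get_obs(); print(np.round(o["position"],4),psi()%180,np.round(o["ft_force"],1))
s=cam("scene"); print(block(s,proj(s,[.55,-.05,.034])[0]))
E
```

```text
[0.498  0.0015 0.0139] 39.47762181685334 [-3.6  5.1  2.4]
(array([ 0.54638007, -0.05104728]), (79.88998413085938, 115.24612426757812), np.float64(134.86064529418945), 1)
```

arm_command(delta_rot=[[0, 0, 0], [0, 0, 0], [0, 0, 0], [0, 0, 7], [0, 0, 14], [0, 0, 21], [0, 0, 28], [0, 0, 35], [0, 0, 42], [0, 0, 49], [0, 0, 56], [0, 0, 63]], delta_pos=[[0.015, 0, 0], [0.015, 0, -0.03], [0.015, 0, -0.06], [0.005, -0.01, -0.07], [-0.01, -0.02, -0.07], [-0.02, -0.03, -0.07], [-0.03, -0.04, -0.07], [-0.04, -0.05, -0.07], [-0.05, -0.06, -0.07], [-0.06, -0.067, -0.07], [-0.07, -0.067, -0.07], [-0.078, -0.067, -0.07]], gripper=[-0.25, -0.25, -0.5, -0.5, -0.5, -0.5, -0.5, -0.5, -0.5, -0.5, -0.5, -0.5])

```text
time: 5.45
position: [0.4986, -0.1036, 0.0837]
tool_rot: [0.838, 0.545, 0.001, 0.002]
ft_force: [0.7, 0.2, 0.5]
grip_width: 0.0654
grip_force: 0.0
```

```bash
python3 - <<'E'
from h import *
o=status.get_obs(); p=o["position"]; ps=psi(); print(np.round(p,4),ps,np.round(o["ft_force"],1))
s=cam("scene"); b=block(s,proj(s,[.546,-.051,.034])[0]); print(b)
C=b[0]; a=b[2]; u=lambda d:np.array([np.cos(np.deg2rad(d)),np.sin(np.deg2rad(d))])
T=C+.0705*u(a+90); print(T,a-180); rel(p,ps-180 if ps>90 else ps,[(*T,p[2],a-180),(*T,.013,a-180)])
E
```

```text
[ 0.4986 -0.1036  0.0837] -23.886588932533147 [0.7 0.2 0.5]
(array([ 0.54665222, -0.05140668]), (79.61189270019531, 115.62401580810547), np.float64(133.5662498474121), 1)
[ 0.49556948 -0.09999478] -46.43375015258789
[0.0021, -0.0042, -0.0] rz 22.5
[0.0021, -0.0042, 0.0707] rz 22.5
```

arm_command(delta_rot=[[0, 0, 7], [0, 0, 14], [0, 0, 21], [0, 0, 22.5], [0, 0, 22.5], [0, 0, 22.5], [0, 0, 22.5], [0, 0, 22.5]], delta_pos=[[0, -0.001, 0], [0.001, -0.002, 0], [0.002, -0.004, 0], [0.002, -0.004, 0], [0.002, -0.004, 0.03], [0.002, -0.004, 0.055], [0.002, -0.004, 0.07], [0.002, -0.004, 0.07]], gripper=[-0.5, -0.5, -0.5, -0.5, -0.5, -0.5, -0.5, -0.5])

```text
time: 6.17
position: [0.4933, -0.0982, 0.0108]
tool_rot: [0.927, 0.376, -0.001, -0.001]
ft_force: [0.6, 0.8, 0.5]
grip_width: 0.0656
grip_force: 0.0
```

```bash
python3 - <<'E'
from h import *
o=status.get_obs(); p=o["position"]; ps=psi(); print(np.round(p,4),ps,np.round(o["ft_force"],1))
C=np.array([.5467,-.0514]); a=133.5; u=lambda d:np.array([np.cos(np.deg2rad(d)),np.sin(np.deg2rad(d))])
R=lambda a:np.array([[np.cos(a),-np.sin(a)],[np.sin(a),np.cos(a)]])
T0=C+.0555*u(a+90); cor=C-.050*u(a); tg=[(*T0,.013,a-180)]
for k in range(1,21):
    d=-2.*k; tg.append((*(cor+R(np.deg2rad(d))@(T0-cor)),.013,a-180+d))
rel(np.r_[p[:2],.013],ps,tg)
E
```

```text
[ 0.4933 -0.0982  0.0108] -45.86008564378236 [0.6 0.8 0.5]
[0.0154, 0.003, -0.0] rz 0.6
[0.0172, 0.0011, -0.0] rz 2.6
[0.0191, -0.0007, -0.0] rz 4.6
[0.021, -0.0024, -0.0] rz 6.6
[0.023, -0.0041, -0.0] rz 8.6
[0.025, -0.0057, -0.0] rz 10.6
[0.0271, -0.0073, -0.0] rz 12.6
[0.0293, -0.0088, -0.0] rz 14.6
[0.0315, -0.0102, -0.0] rz 16.6
[0.0337, -0.0115, -0.0] rz 18.6
[0.036, -0.0127, -0.0] rz 20.6
[0.0384, -0.0139, -0.0] rz 22.6
[0.0408, -0.0149, -0.0] rz 24.6
[0.0432, -0.0159, -0.0] rz 26.6
[0.0456, -0.0168, -0.0] rz 28.6
[0.0481, -0.0177, -0.0] rz 30.6
[0.0506, -0.0184, -0.0] rz 32.6
[0.0531, -0.019, -0.0] rz 34.6
[0.0557, -0.0196, -0.0] rz 36.6
[0.0582, -0.0201, -0.0] rz 38.6
[0.0608, -0.0204, -0.0] rz 40.6
```

arm_command(delta_rot=[[0, 0, 0], [0, 0, 0.6], [0, 0, 2.6], [0, 0, 4.6], [0, 0, 6.6], [0, 0, 8.6], [0, 0, 10.6], [0, 0, 12.6], [0, 0, 14.6], [0, 0, 16.6], [0, 0, 18.6], [0, 0, 20.6]], delta_pos=[[0.008, 0.003, 0], [0.016, 0.003, 0], [0.0178, 0.001, 0], [0.0197, -0.0007, 0], [0.0216, -0.0024, 0], [0.0236, -0.0041, 0], [0.0256, -0.0057, 0], [0.0277, -0.0073, 0], [0.0299, -0.0088, 0], [0.032, -0.0102, 0], [0.0343, -0.0115, 0], [0.0366, -0.0127, 0]], gripper=[-0.5, -0.5, -0.5, -0.5, -0.5, -0.5, -0.5, -0.5, -0.5, -0.5, -0.5, -0.5])

```text
time: 7.17
position: [0.5118, -0.0641, 0.014]
tool_rot: [0.979, 0.203, -0.0, 0.0]
ft_force: [-2.6, -0.5, -1.1]
grip_width: 0.0657
grip_force: 1.6
```

```bash
python3 - <<'E'
from h import *
o=status.get_obs(); p=o["position"]; ps=psi(); print(np.round(p,4),ps,np.round(o["ft_force"],1))
s=cam("scene"); print(block(s,proj(s,[.565,-.045,.034])[0]))
E
```

```text
[ 0.5118 -0.0641  0.014 ] -66.56397291723353 [-2.6 -0.5 -1.1]
(array([ 0.56330524, -0.03767249]), (79.37442016601562, 116.0798110961914), np.float64(114.41529083251953), 3)
```

arm_command(delta_rot=[[0, 0, 2], [0, 0, 4], [0, 0, 6], [0, 0, 8], [0, 0, 10], [0, 0, 12], [0, 0, 14], [0, 0, 16], [0, 0, 18], [0, 0, 19]], delta_pos=[[0.0018, -0.0019, 0], [0.0036, -0.0037, 0], [0.0055, -0.0055, 0], [0.0075, -0.0072, 0], [0.0095, -0.0088, 0], [0.0116, -0.0104, 0], [0.0137, -0.0119, 0], [0.0159, -0.0134, 0], [0.0181, -0.0148, 0], [0.0192, -0.0154, 0]], gripper=[-0.5, -0.5, -0.5, -0.5, -0.5, -0.5, -0.5, -0.5, -0.5, -0.5])

```text
time: 8.05
position: [0.521, -0.0418, 0.0139]
tool_rot: [0.999, 0.039, -0.003, -0.001]
ft_force: [-6.7, -1.3, 4.3]
grip_width: 0.065
grip_force: 3.5
```

```bash
python3 - <<'E'
from h import *
o=status.get_obs(); p=o["position"]; ps=psi(); print(np.round(p,4),ps,np.round(o["ft_force"],1))
s=cam("scene"); b=block(s,proj(s,[.578,-.035,.034])[0]); print(b)
F=np.array([.6873,-.0395]); n=np.array([np.cos(np.deg2rad(4.4)),np.sin(np.deg2rad(4.4))]); t=np.array([-n[1],n[0]])
print("gap",(F-b[0])@n-.046,"lateral",(b[0]-F)@t,"tool-to-contact-end",(F-p[:2])@n-.092-.0095,"tool lateral vs block",(p[:2]-b[0])@t)
E
```

```text
[ 0.521  -0.0418  0.0139] -85.48149943659828 [-6.7 -1.3  4.3]
(array([ 0.57808319, -0.0329616 ]), (78.95086669921875, 115.05176544189453), np.float64(96.25377082824707), 2)
gap 0.06239330048763765 lateral 0.01489813590942766 tool-to-contact-end 0.0645133995715438 tool lateral vs block -0.004406196513518509
```

arm_command(delta_rot=[[0, 0, 0], [0, 0, 0], [0, 0, 0], [0, 0, 0], [0, 0, 0], [0, 0, 0], [0, 0, 0], [0, 0, 0], [0, 0, 0], [0, 0, 0], [0, 0, 0], [0, 0, 0]], delta_pos=[[0.004, 0, 0], [0.009, 0, 0], [0.014, 0, 0], [0.019, 0, 0], [0.024, 0, 0], [0.029, 0, 0], [0.034, 0, 0], [0.039, 0, 0], [0.044, 0, 0], [0.048, 0, 0], [0.052, 0, 0], [0.055, 0, 0]], gripper=[-0.5, -0.5, -0.5, -0.5, -0.5, -0.5, -0.5, -0.5, -0.5, -0.5, -0.5, -0.5])

```text
time: 9.1
position: [0.575, -0.0375, 0.0137]
tool_rot: [0.999, 0.039, -0.004, -0.001]
ft_force: [-7.7, -0.5, 3.9]
grip_width: 0.0652
grip_force: 4.0
```

```bash
python3 - <<'E'
from h import *
o=status.get_obs(); p=o["position"]; ps=psi(); print(np.round(p,4),ps,np.round(o["ft_force"],1))
s=cam("scene"); 
F=np.array([.6873,-.0395]); n=np.array([np.cos(np.deg2rad(4.4)),np.sin(np.deg2rad(4.4))]); t=np.array([-n[1],n[0]])
print("tool-to-contact-end",(F-p[:2])@n-.092-.0095)
b=block(s,proj(s,[.633,-.03,.034])[0]); print(b)
print("gap",(F-b[0])@n-.046,"lateral",(b[0]-F)@t)
E
```

```text
[ 0.575  -0.0375  0.0137] -85.48256138379071 [-7.7 -0.5  3.9]
tool-to-contact-end 0.010347011155518277
(array([ 0.64305206, -0.0448249 ]), (99.92976379394531, 217.46499633789062), np.float64(94.5599193572998), 2)
gap -0.0014739516406114747 lateral -0.0019145452488744693
```

arm_command(delta_rot=[[0, 0, 0], [0, 0, 0], [0, 0, 0], [0, 0, 0], [0, 0, 0], [0, 0, 0], [0, 0, 0], [0, 0, 0]], delta_pos=[[0.001, 0, 0], [0.002, 0, 0], [0.003, 0, 0], [0.004, 0, 0], [0.005, 0, 0], [0.006, 0, 0], [0.007, 0, 0], [0.008, 0, 0]], gripper=[-0.5, -0.5, -0.5, -0.5, -0.5, -0.5, -0.5, -0.5])

```text
time: 9.82
position: [0.5818, -0.037, 0.0138]
tool_rot: [0.999, 0.04, -0.005, -0.001]
ft_force: [-11.3, -2.3, 7.9]
grip_width: 0.0655
grip_force: 5.6
```

arm_command(delta_rot=[[0, 0, 0], [0, 0, 0], [0, 0, 0], [0, 0, 0]], delta_pos=[[0.0005, 0, 0], [0.001, 0, 0], [0.0015, 0, 0], [0.002, 0, 0]], gripper=[-0.5, -0.5, -0.5, -0.5])

```text
time: 10.15
position: [0.5818, -0.0369, 0.0138]
tool_rot: [0.999, 0.04, -0.007, -0.001]
ft_force: [-13.3, -3.8, 9.2]
grip_width: 0.0653
grip_force: 6.9
```

arm_command(delta_rot=[[0, 0, 0], [0, 0, 0], [0, 0, 0], [0, 0, 0], [0, 0, 0], [0, 0, 0]], delta_pos=[[0.001, 0, 0], [0.002, 0, 0], [0.003, 0, 0], [0.004, 0, 0], [0.005, 0, 0], [0.005, 0, 0]], gripper=[-0.5, -0.5, -0.5, -0.5, -0.5, -0.5])

```text
time: 10.65
position: [0.5818, -0.0369, 0.0139]
tool_rot: [0.999, 0.04, -0.012, -0.001]
ft_force: [-21.5, -6.8, 16.4]
grip_width: 0.0654
grip_force: 10.9
```

```bash
python3 - <<'E'
from h import *
o=status.get_obs(); p=o["position"]; ps=psi(); print(np.round(p,4),ps,np.round(o["ft_force"],1),np.round(o["moment"],2))
s=cam("scene"); cv2.imwrite("pics/s2.png",cv2.resize(s["pixels"][220:380,300:460],None,fx=3.7,fy=3.7,interpolation=cv2.INTER_CUBIC))
E
```

```text
[ 0.5818 -0.0369  0.0139] -85.4102359177517 [-21.5  -6.8  16.4] [-1.38  3.6  -0.21]
```

View pics/s2.png

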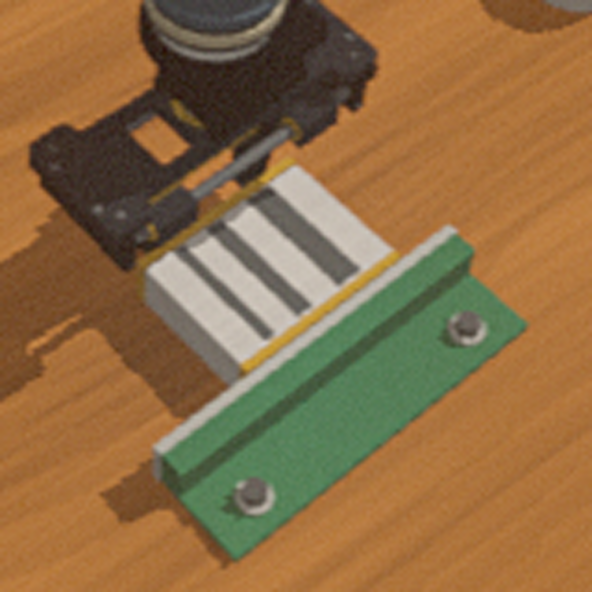

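The view shows the block seated along the steel face, well inside both fence ends, with the fingers on its robot-side brass face. A small rocking press will seat it fully, then I'll back off.

arm_command(delta_rot=[[0, 0, 1], [0, 0, 1.5], [0, 0, 1.5], [0, 0, 0], [0, 0, -1], [0, 0, -1.5], [0, 0, -1.5], [0, 0, -0.5], [0, 0, 0], [0, 0, 0]], delta_pos=[[0, 0, 0], [0, 0, 0], [0, 0, 0], [0, 0, 0], [0, 0, 0], [0, 0, 0], [0, 0, 0], [0, 0, 0], [0, 0, 0], [0, 0, 0]], gripper=[-0.5, -0.5, -0.5, -0.5, -0.5, -0.5, -0.5, -0.5, -0.5, -0.5])

```text
time: 11.53
position: [0.5818, -0.0366, 0.0135]
tool_rot: [0.999, 0.04, -0.012, -0.002]
ft_force: [-20.3, -5.8, 13.8]
grip_width: 0.0654
grip_force: 10.5
```

arm_command(delta_rot=[[0, 0, 0], [0, 0, 0], [0, 0, 0], [0, 0, 0], [0, 0, 0], [0, 0, 0], [0, 0, 0], [0, 0, 0], [0, 0, 0], [0, 0, 0], [0, 0, 0], [0, 0, 0]], delta_pos=[[-0.004, 0, 0], [-0.008, 0, 0], [-0.015, 0, 0], [-0.03, 0, 0], [-0.045, 0, 0], [-0.045, 0, -0.03], [-0.06, 0, -0.06], [-0.08, 0, -0.09], [-0.1, 0, -0.12], [-0.12, 0, -0.15], [-0.14, 0, -0.15], [-0.14, 0, -0.15]], gripper=[-0.5, -0.5, -0.5, -0.5, -0.5, -0.5, -0.5, -0.5, -0.5, -0.5, -0.5, -0.5])

```text
time: 12.53
position: [0.4521, -0.0479, 0.1652]
tool_rot: [0.999, 0.038, 0.001, 0.001]
ft_force: [-0.3, 0.2, -0.6]
grip_width: 0.0655
grip_force: 0.0
```

```bash
python3 - <<'E'
from h import *
o=status.get_obs(); print(np.round(o["position"],3),np.round(o["ft_force"],1))
s=cam("scene"); c=cam("top")
a=cv2.resize(s["pixels"][240:360,320:450],(390,360),interpolation=cv2.INTER_CUBIC); b=cv2.resize(c["pixels"][110:230,250:380],(390,360),interpolation=cv2.INTER_CUBIC)
cv2.imwrite("pics/f.png",np.hstack([a,b]))
# brass strips (yellow) in the scene view: two lines at z=.034
h=cv2.cvtColor(s["pixels"],cv2.COLOR_BGR2HSV); m=cv2.inRange(h,(20,150,90),(30,255,255)); m[:,:310]=0;m[:,430:]=0;m[:230]=0;m[370:]=0
n,l,st,ce=cv2.connectedComponentsWithStats(m)
for i in range(1,n):
    if st[i,4]>40:
        P=onplane(s,np.argwhere(l==i)[:,::-1],.034)[:,:2]; v=cv2.fitLine(np.float32(P),cv2.DIST_HUBER,0,.01,.01).ravel(); print(st[i],P.mean(0).round(4),np.rad2deg(np.arctan2(v[1],v[0]))%180,np.ptp(P@v[:2]))
E
```

```text
[ 0.452 -0.048  0.165] [-0.3  0.2 -0.6]
[337 263  42  30  92] [ 0.5952 -0.0367] 94.525635 0.11447520343025726
[365 288  43  33 106] [ 0.6816 -0.0279] 94.42612 0.1161115419480349
```

View pics/f.png

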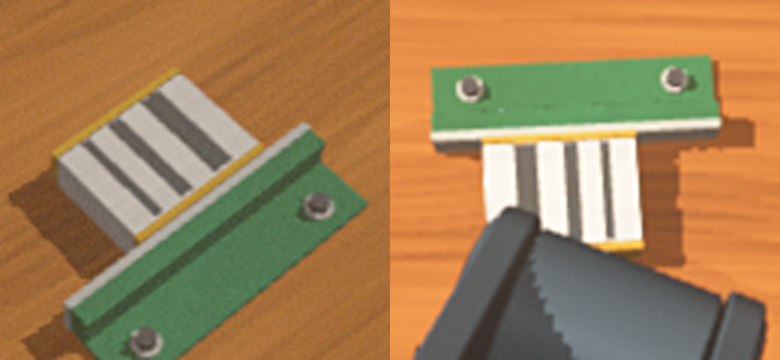

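Both views show the far brass side lying along the steel face. It measures about 94.4–94.5° against 94.5° for the fence, sits about 11 mm off the fence's middle so well inside its ends, and the arm is clear.

```bash
python3 -c "
from rig import robot
print(robot.hand_in())"
```

```text
the job is handed in; nothing more can be done
None
```

I pushed the die block round until one brass side lay flat against the left-hand green fence, well inside both ends. I then let go and handed the job in after about 13 s, without going near the tin, loupe or punch.

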